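Lock the hood onto a bayonet lantern

TASK

Put the loose hood back on the lantern: pick it up by its brass fin, hang it on the bayonet collar by lowering its two lugs through the entry gaps, and turn it clockwise, feeling for the stop, until the lugs drop into the locking notch and the hood sits fully home, flush on the seat plate; then let go. Be gentle: never push or twist the hood hard against the lantern (keep it below about 25 N), and leave the other things on the desk alone.

Things in the scene. Friction and masses are not known exactly. Their poses are not given: they have to be found in the camera images.
- hood_grip (a point): Centre of the upright brass grip fin on the lantern's loose hood (0.32 kg, more or less), which stands upright on the desk, z up. Fin: 50 mm long (x), 14 mm thick (y), 46 mm tall (23 mm above and below this point), to be pinched across its thickness from above. Below is a black roof 116 mm across; its top is 26 mm under this point at the fin, 34 mm at the edge.
- hood_foot (a point): Centre of the hood's underside, 72 mm below hood_grip, same axes. A band (99 mm outside, 89 mm inside) with four 1.5 mm feet forms the bottom 10 mm. Two brass lugs point inward from it on +x and -x, in line with the fin: each 10 mm wide, 7 mm tall, its underside level with the feet, its tip 28 mm from the axis. The hood looks the same after a half turn.
- lantern: Lantern fixed to the desk: dark wooden base 130 mm square, glass body, black seat plate, bayonet collar on top. Origin on the collar's axis, z up, up to 15 mm below the desk top (the base is let in). Heights of hood_grip above this origin: hood resting on top of the rim 206 mm, hung on the ledge 190 mm, fully home 184 mm. Everything is rigid, no springs.
- rim_gap (a point): Top of one of two entry gaps in the collar's brass rim, 31 mm from the axis on the lantern's +x (the other is opposite on -x), in line with the two white marks on the base. Gaps 16 mm wide; rim 38 mm in radius, 6 mm thick. Lugs let down through the gaps land on a steel ledge 16 mm below the rim's top; this is 'hung'. The lugs, 7 mm tall, have 10 mm of height there.
- seat (a point): Centre of the black seat plate (104 mm across), 112 mm above the lantern's origin. The ledge stands 6 mm above it. Turned clockwise from above, the lugs slide under the rim to a solid stop wall; before it, the ledge has a notch 13 mm wide, down to the plate. Its middle is 35 to 80 degrees past the gap: it varies, is out of sight and must be felt. Home: band on the plate.
- mug_rim (a point): Bystander, leave alone: white ceramic mug, 80 mm across, 90 mm tall; the point is the centre of its mouth
- brass_bowl_rim (a point): Bystander, leave alone: brass bowl, 120 mm across, 45 mm tall; the point is the centre of its mouth
- led_candle: Bystander, leave alone: loose white LED candle, 48 mm across, 55 mm tall; origin under its centre
- screwdriver_grip (a point): Bystander, leave alone: screwdriver lying on the desk, 160 mm long; the point is on its handle
- jar: Bystander, leave alone: terracotta jar with a dark lid, 60 mm across, 70 mm tall; origin under its centre
- book: Bystander, leave alone: red book lying flat, 150 x 210 x 25 mm; origin under its centre
- coaster: Bystander, leave alone: round cork coaster, 96 mm across, 8 mm thick; origin under its centre

How it is judged (in metres and radians):
On the way:
1. the hood is hung: its lugs are through the entry gaps and below the rim, not yet in the notch (z of hood_grip in the frame of lantern between 0.187 and 0.195 m and horizontal distance between hood_grip and lantern below 0.012 m), for 0.1 s.
At the end, for the whole second after the job is handed in: The hood is locked home: its grip centre is less than 186 mm above the lantern's origin (184 mm when flush on the seat plate, which only lugs in the notches allow), within 10 mm of the lantern's axis, upright within 0.05 rad, at rest and let go (z of hood_grip in the frame of lantern between 0.181 and 0.186 m and horizontal distance between hood_grip and lantern below 0.01 m and angle between hood_grip's own z axis and vertical below 0.05 rad and linear speed of hood below 0.02 m/s); the robot touches nothing.
It fails at once if the hood is pushed or twisted against the lantern with more than 25 N (contact force between hood and lantern above 25 N).
It fails at once if a bystander is moved by more than 25 mm (distance of any of mug_rim, brass_bowl_rim, led_candle, screwdriver_grip, jar, book, coaster from where it was at the start of the episode above 0.025 m).
It also fails if it takes over 72 s, if anything falls off the work surface, if the arm or the gripper's body presses on something with over 40 N, if the wrist force passes 120 N, or if a joint passes its speed limit or range.

ROBOT

A 7-joint arm with a two-finger parallel gripper is mounted at the origin on the work surface. World frame = base frame: x ahead of the robot, y to its left, z up, the work surface at z = 0. Lengths are in mm, angles in rad, forces in N, time in s.
With the tool pointing down it reaches from about 425 to 925 mm from the base axis. Payload 6.8 kg.
Tool frame: the origin (TCP) lies on the front face of the gripper's body, between the roots of the fingers; the fingertips stand 80 mm ahead of it and the grasp point (between the pads) lies 61 mm ahead of it (nose_length is the distance from the TCP to the fingertips, in mm); z points along the fingers, y is the direction in which the jaws open and shut (so a half turn about z gives the same grasp; the last joint's range is limited). The gripper opens to 88 mm and grips with 3 to 60 N. Pads are 20 mm wide; open, the fingers measure 115 mm over their backs; the gripper's body (75 mm by 178 mm) begins 61 mm behind the grasp point.
Start: joints at [-1.446, 0.477, 0.022, 1.555, -0.011, 1.109, -0.083], TCP at [155.72, 656.808, 302.664] pointing down, gripper open.
Joint ranges: [-2.96, 2.96], [-0.34, 2.1], [-1.41, 1.46], [0.24, 2.44], [-1.37, 4.51], [0.17, 1.92], [-2.96, 2.96]. Speed limits (rad/s): [2.39, 2.39, 3.14, 3.14, 3.14, 3.14, 3.14].

INTERFACE

Orientations are given as a unit quaternion [w, x, y, z].
In Python, from rig import * gives the robot as it stands. The module is installed in compiled form; this text tells all that it offers.
- The arm moves only by the tool step_arm, never from a script. Its argument "series" is a list of rows, each a list of 3 entries, a list of its own where there are three numbers: the opening, from 0 (shut) to 1 (fully open), then the shift along the tool's x, y, z in cm, then the turn, a rotation vector about the tool's x, y, z in degrees. In form: [[jaw, [tx, ty, tz], [ax, ay, az]], ...]. A call has 1 to 10 rows; each row is the pose to reach, as a shift and turn from the pose measured when the call began, along the tool's axes at that moment; what a row does not reach only later rows make up. A row lasts 1/12 s, in which the tool goes at most 41.7 mm and 7.16 degrees, less where a joint would pass 70% of its speed; a pose out of reach is approached as far as the arm can. A call with a gripper value outside its range is refused whole. The fingers move at their own pace and stop on an object; "force" is the grip in N (left out, the last holds). Time passes only in rows, so rows that repeat a pose let the fingers close. It gives the time, the measured TCP pose, the force and the opening at its end, in the units of the state.
- get_obs(): the state, without advancing time (a new reading comes with each control period).
- snapshot(name): name is "scene" or "top" or "wrist"; returns the picture (480x640x3 uint8, red, green, blue); there is no depth.
- camera_params(name): a dict with "fx", "fy", "cx", "cy" (pixels), "k1" (the pictures are not rectified: a ray, as slopes to the right and down, at radius r is drawn at 1 + k1 r^2 times it, then the intrinsics apply), "position" and "attitude" of the camera in the world. Camera axes: x right, y down, z forward; pixel columns grow to the right and rows downward; lengths in mm; the calibration is good to about 2 mm. A picture is of the moment at which its call begins: read the wrist's pose just before it. camera_params takes no time and is no camera call; for the wrist camera it gives the pose at the moment of the call.
- sign_off(): hands the job in, once; it reports no verdict.
The state is a dict: "time_s": time; "joint_pos": joint angles; "dq": joint speeds; "joint_efforts": joint torques, N m; "eef_pos": TCP position; "eef_rot": TCP orientation; "ft_force": force on the tool from outside, world axes, zero at the start; "moment": the same for the moment, N m; "opening": opening from 0.0 (shut) to 1.0 (fully open).
Only numpy, scipy, OpenCV 4.12 (cv2) and the standard library are available. Lean on these libraries where they do the work, as an engineer would, in place of code of your own. Each camera call takes 0.05 s, during which the arm holds its last target. There are 200 camera calls.

## Working session

There is one attempt and no reset: what is moved stays moved. The work goes in short steps, Python scripts to look and compute and a tool call to move; the robot and the scene stay as the last step left them, time stands still between calls to the robot, and variables do not carry over. Pictures are saved under pics/ and viewed, about 8 in all and at most 12, crops included, and the job is handed in when it is done.

Besides the shell and the picture viewer there is one more tool, called after "Call:" as a command line: name --argument value ..., lists and objects as JSON in quotes. step_arm: Moves the arm, as the interface text tells. Its arguments: {"type":"object","properties":{"series":{"type":"array","items":{"type":"array"}},"force":{"type":"number"}},"required":["series"]}

```bash
mkdir -p pics; python3 - <<'E'
from rig import *
import cv2
o=get_obs();print({k:o[k] for k in o})
for n in ("top","scene"):
    p=camera_params(n);print(n,p)
    cv2.imwrite(f"pics/{n}1.png",snapshot(n)[...,::-1])
E
```

```text
{'time_s': 0.0, 'joint_pos': array([-1.44609731,  0.47776945,  0.0223344 ,  1.55644652, -0.01150625,
        1.10931085, -0.08307626]), 'dq': array([-0.00017153,  0.00040837, -0.00089407,  0.00157411,  0.00069889,
        0.00117249,  0.00027191]), 'joint_efforts': array([-1.29597986e-03, -5.82859147e+01,  1.53408822e+00, -2.72604346e+01,
       -5.43454697e-02,  1.71598338e-02,  1.61047315e-04]), 'eef_pos': array([155.61754768, 656.34000117, 301.70413795]), 'eef_rot': array([-4.23655188e-05,  1.16113276e-01,  9.93235567e-01, -9.02079704e-04]), 'ft_force': array([ 0.45782783,  0.40423323, -0.24516868]), 'moment': array([ 0.05339378, -0.03308079, -0.00301623]), 'opening': 0.9980733205957486}
top {'fx': 467.57338726690926, 'fy': 467.57338726690926, 'cx': 319.4761545839441, 'cy': 234.62981766130673, 'k1': -0.06912048807107402, 'position': array([ 402.76512748,   35.22891491, 1137.39908248]), 'attitude': array([ 0.05751422, -0.70068567,  0.70885355, -0.0570819 ])}
scene {'fx': 517.6808783553092, 'fy': 517.6808783553092, 'cx': 321.10273077951297, 'cy': 237.96208563165996, 'k1': -0.05595076084295651, 'position': array([1213.35199753,  -39.7700715 , 1126.21207615]), 'attitude': array([-0.19990524,  0.71153716,  0.64741272, -0.18603638])}
```

View pics/top1.png

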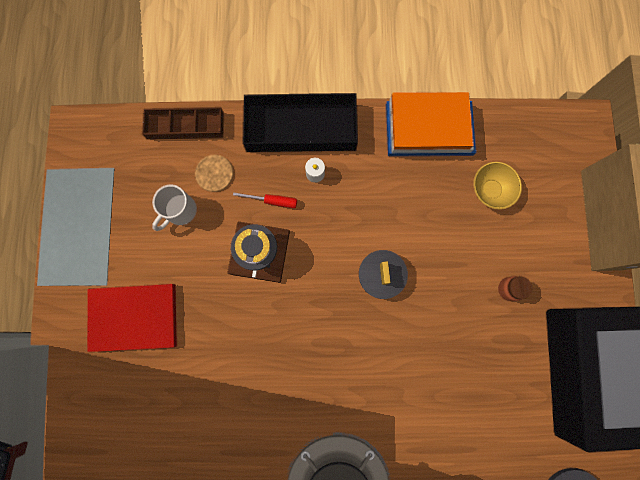

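View pics/scene1.png

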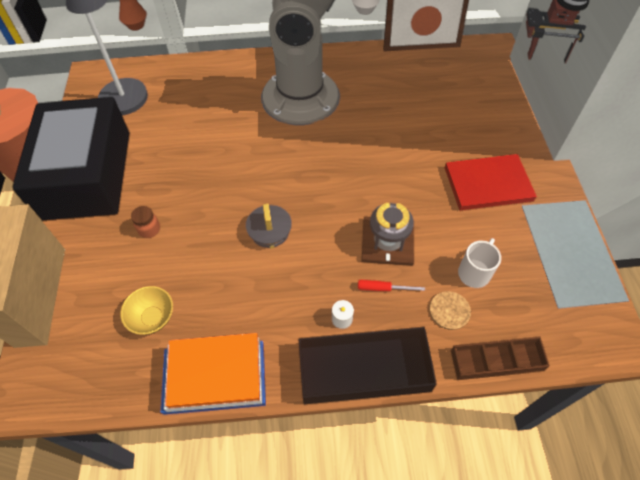

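The top view shows the hood at about (383,274) with its fin at (388,272), and the lantern at (258,248) with its near white mark at (254,273). The scene view shows the hood at (269,226), the lantern collar at (392,218) and its far white mark at (388,257).

```bash
cat > h.py <<'E'
from rig import *
import numpy as np, cv2
from scipy.spatial.transform import Rotation as R
def rot(q): return R.from_quat(np.roll(q,-1)).as_matrix()
def ray(p,uv):
    K=np.array([[p['fx'],0,p['cx']],[0,p['fy'],p['cy']],[0,0,1.]])
    s=cv2.undistortPoints(np.array([[uv]],float),K,np.array([p['k1'],0,0,0,0.]))[0,0]
    return rot(p['attitude'])@np.array([s[0],s[1],1])
def onz(p,uv,z):
    d=ray(p,uv);return p['position']+d*(z-p['position'][2])/d[2]
def tri(ps,uvs):
    A=np.zeros((3,3));b=np.zeros(3);r=[]
    for p,u in zip(ps,uvs):
        d=ray(p,u);d/=np.linalg.norm(d);M=np.eye(3)-np.outer(d,d);A+=M;b+=M@p['position']
    x=np.linalg.solve(A,b)
    for p,u in zip(ps,uvs):
        d=ray(p,u);d/=np.linalg.norm(d);r.append(np.linalg.norm((np.eye(3)-np.outer(d,d))@(x-p['position'])))
    return x,max(r)
E
python3 - <<'E'
import cv2,numpy as np
t=cv2.imread('pics/top1.png');s=cv2.imread('pics/scene1.png')
def c(im,x,y): return cv2.resize(im[y:y+75,x:x+100],(400,300),interpolation=cv2.INTER_CUBIC)
cv2.imwrite('pics/z1.png',np.vstack([np.hstack([c(t,210,215),c(t,335,238)]),np.hstack([c(s,345,195),c(s,220,190)])]))
for im,bx in((t,(225,220,65,65)),(t,(370,250,40,40)),(s,(360,195,60,75)),(s,(240,195,60,55))):
    x,y,w,h=bx;hsv=cv2.cvtColor(im[y:y+h,x:x+w],cv2.COLOR_BGR2HSV)
    for lo,hi,nm in(((18,110,100),(35,255,255),'yel'),((0,0,170),(180,60,255),'wht')):
        m=cv2.inRange(hsv,lo,hi)
        n,l,st,ce=cv2.connectedComponentsWithStats(m)
        for i in range(1,n):
            if st[i,4]>6:
                k=cv2.findContours((l==i).astype('uint8'),0,1)[0][0]
                print(nm,ce[i]+[x,y],st[i,4],st[i,:4]+[x,y,0,0],cv2.minAreaRect(k))
E
```

```text
yel [241.33333333 243.44308943] 246 [235 229  17  32] ((16.60199737548828, 23.26961326599121), (13.823629379272461, 31.57528305053711), 10.885526657104492)
yel [262.30612245 246.93469388] 245 [253 231  17  31] ((37.17332458496094, 26.89871597290039), (13.823629379272461, 31.159820556640625), 10.885526657104492)
wht [253.65 273.6 ] 20 [252 271   4   6] ((28.5, 53.5), (5.0, 3.0), 90.0)
yel [384.55263158 272.36842105] 190 [380 261  11  23] ((14.469232559204102, 22.253847122192383), (22.20221710205078, 8.558396339416504), 82.87498474121094)
yel [382.31904762 215.18571429] 210 [376 203  14  25] ((22.5, 20.0), (24.0, 13.0), 90.0)
yel [402.34975369 216.16256158] 203 [395 203  15  26] ((42.261844635009766, 20.763092041015625), (13.682907104492188, 25.068683624267578), 2.862405300140381)
wht [400.94444444 229.11111111] 18 [396 226  10   6] ((40.90094757080078, 34.22169876098633), (1.6511859893798828, 10.295629501342773), 60.945396423339844)
wht [388.07692308 230.07692308] 13 [386 229   6   3] ((28.5, 35.0), (2.0, 5.0), 90.0)
wht [387.5 256.5] 28 [386 253   4   8] ((27.5, 61.5), (7.0, 3.0), 90.0)
yel [267.02994012 216.35928144] 167 [263 204   9  26] ((27.007692337036133, 21.561538696289062), (25.675188064575195, 6.573840618133545), 82.87498474121094)
yel [271.5 246.2] 10 [270 245   4   3] ((31.5, 51.0), (2.0, 3.0), 90.0)
```

View pics/z1.png

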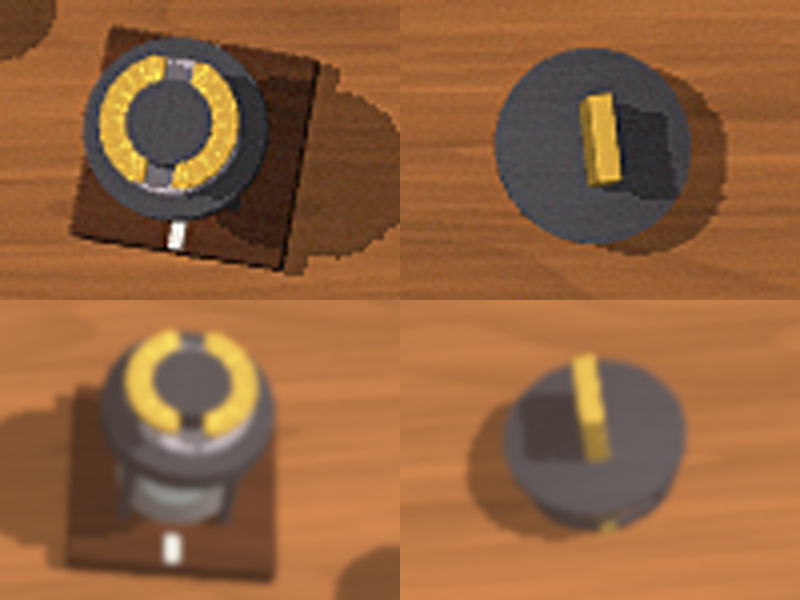

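The crops show the rim centred at about (252.4,245.5) in top and (392.9,215.7) in scene. The fin's top face is centred at about (385.5,272.7) in top and (267.3,212.0) in scene.

```bash
python3 - <<'E'
from h import *
T=camera_params('top');S=camera_params('scene')
x,r=tri([T,S],[(252.4,245.5),(392.9,215.7)]);print('rim',x,r)
f,r=tri([T,S],[(385.5,272.7),(267.3,212)]);print('fintop',f,r, onz(T,(385.5,272.7),95),onz(S,(267.3,212),95))
# gaps
for z in (x[2],): 
  a=onz(T,(255,232),z);b=onz(T,(250,259.5),z);print('gap yaw',np.degrees(np.arctan2(*(a-b)[1::-1])),np.linalg.norm(a-b),(a+b)/2)
a=onz(S,(345+190/4,195+40/4),x[2]);b=onz(S,(345+190/4,195+122/4),x[2]);
print('gap yaw S',np.degrees(np.arctan2(*(a-b)[1::-1])),np.linalg.norm(a-b))
for z in(20,30):
  a=onz(S,(387.6,256.7),z);b=onz(T,(253.9,273.9),z);print('marks',a,b,np.degrees(np.arctan2(*(a-b)[1::-1])),(a+b)/2)
# base corners on top view
for u,v in ((319,62),(284,270),(72,236),(105,27)): print('corner',onz(T,(210+u/4,215+v/4),25))
# fin direction
a=onz(T,(335+204/4,238+95/4),95);b=onz(T,(335+190/4+13/4,238+184/4),95)
print('fin yaw',np.degrees(np.arctan2(*(a-b)[1::-1])),np.linalg.norm(a-b))
a=onz(S,(220+184/4,190+55/4),95);b=onz(S,(220+194.5/4,190+122/4),95)
print('fin yaw S',np.degrees(np.arctan2(*(a-b)[1::-1])),np.linalg.norm(a-b))
o=get_obs();Rt=rot(o['eef_rot']);print(Rt.round(3))
W=camera_params('wrist');print(W)
E
```

```text
rim [547.34967967 184.49363626 117.15867176] 1.3323200670957722
fintop [ 486.33208058 -111.53438788   86.13727514] 1.2508336225898897 [ 485.52568891 -111.54420036   95.        ] [ 492.75607745 -109.68778787   95.        ]
gap yaw -9.632749008094587 62.0103656110596 [546.77131053 182.9115845  117.15867176]
gap yaw S 170.51419677456803 58.48625898210537
marks [602.20503381 174.52116847  20.        ] [492.25762371 192.90635369  20.        ] -9.493054366803566 [547.23132876 183.71376108  20.        ]
marks [607.72971553 172.58400611  30.        ] [491.45672368 191.49524247  30.        ] -9.237987699500078 [549.59321961 182.03962429  30.        ]
corner [595.79089673 106.5337221   25.        ]
corner [470.75999638 127.52134683  25.        ]
corner [492.21493007 254.21078972  25.        ]
corner [618.89502066 236.54370138  25.        ]
fin yaw -2.524746800208561 49.749265819760495
fin yaw S -174.8561792180805 50.03136247972474
[[-0.973  0.231 -0.   ]
 [ 0.231  0.973 -0.002]
 [-0.    -0.002 -1.   ]]
{'fx': 358.6099753088942, 'fy': 358.6099753088942, 'cx': 322.52451951696696, 'cy': 242.00159799890739, 'k1': 0.015732933508621483, 'position': array([ 76.21656048, 675.74933928, 383.28720349]), 'attitude': array([0.11873848, 0.77525152, 0.61340745, 0.09283079])}
```

```bash
cat >> h.py <<'E'
def plan(target,yaw):
    """shift (cm) and turn (deg) in the tool frame; yaw = world yaw of tool x, deg, tool pointing down"""
    o=get_obs();Rt=rot(o['eef_rot'])
    c,s=np.cos(np.radians(yaw)),np.sin(np.radians(yaw))
    Rd=np.array([[c,s,0],[s,-c,0],[0,0,-1.]])
    sh=Rt.T@(np.array(target)-o['eef_pos'])/10
    tn=np.degrees(R.from_matrix(Rt.T@Rd).as_rotvec())
    print('plan',sh.round(2),tn.round(2),'j7',o['joint_pos'][6].round(2),'at',o['eef_pos'].round(1),'t',o['time_s'])
E
python3 - <<'E'
from h import *
W=camera_params('wrist');o=get_obs();Rt=rot(o['eef_rot'])
print('cam in tool',Rt.T@(W['position']-o['eef_pos'])); print((Rt.T@rot(W['attitude'])).round(3))
# look at lantern: camera axis ray hits
plan([547+85*0.97-30,184-20,330],166.6)
plan([547,184,330],170.5)
plan([490,-111,300],178)
E
```

```text
cam in tool [ 81.72055503   0.3817935  -81.4997103 ]
[[ 0.    -0.955 -0.298]
 [ 1.     0.001  0.   ]
 [ 0.    -0.298  0.955]]
plan [-54.55 -37.68  -2.75] [-0.09  0.01  0.06] j7 -0.08 at [155.6 656.4 301.8] t 0.1
plan [-48.98 -36.94  -2.75] [-0.09  0.   -3.84] j7 -0.08 at [155.6 656.4 301.8] t 0.1
plan [-50.24 -66.95   0.29] [ -0.09  -0.   -11.34] j7 -0.08 at [155.6 656.4 301.8] t 0.1
```

Call:
step_arm --series '[[1,[-12,-9,-2],[0,0,-1]],[1,[-24.5,-18.5,-2.8],[0,0,-2]],[1,[-36.5,-27.5,-2.8],[0,0,-3]],[1,[-49,-36.9,-2.8],[0,0,-3.8]],[1,[-49,-36.9,-2.8],[0,0,-3.8]],[1,[-49,-36.9,-2.8],[0,0,-3.8]],[1,[-49,-36.9,-2.8],[0,0,-3.8]],[1,[-49,-36.9,-2.8],[0,0,-3.8]],[1,[-49,-36.9,-2.8],[0,0,-3.8]],[1,[-49,-36.9,-2.8],[0,0,-3.8]]]'

```text
time_s: 0.93
eef_pos: [421.9, 334.6, 323.6]
eef_rot: [-0.0, 0.083, 0.997, -0.001]
ft_force: [0.8, 1.8, 0.3]
opening: 1.0
```

```bash
python3 - <<'E'
from h import *
plan([547,184,330],170.5)
E
```

```text
plan [-14.83 -12.78  -0.62] [-0.1  -0.01 -0.03] j7 0.66 at [421.9 334.6 323.6] t 0.9333
```

Call:
step_arm --series '[[1,[-14.8,-12.8,-0.6],[0,0,0]],[1,[-14.8,-12.8,-0.6],[0,0,0]],[1,[-14.8,-12.8,-0.6],[0,0,0]],[1,[-14.8,-12.8,-0.6],[0,0,0]],[1,[-14.8,-12.8,-0.6],[0,0,0]],[1,[-14.8,-12.8,-0.6],[0,0,0]],[1,[-14.8,-12.8,-0.6],[0,0,0]],[1,[-14.8,-12.8,-0.6],[0,0,0]],[1,[-14.8,-12.8,-0.6],[0,0,0]]]'

```text
time_s: 1.68
eef_pos: [545.6, 185.5, 329.4]
eef_rot: [-0.001, 0.082, 0.997, -0.001]
ft_force: [-0.5, -0.1, -0.6]
opening: 1.001
```

```bash
python3 - <<'E'
from h import *
import pickle
o=get_obs();W=camera_params('wrist');im=snapshot('wrist')
cv2.imwrite('pics/w1.png',im[...,::-1]);pickle.dump((o,W),open('w1.pkl','wb'))
plan([490,-111,300],178)
E
```

```text
plan [  0.66 -30.17   2.99] [-0.08 -0.07 -7.36] j7 1.05 at [545.7 185.6 329.5] t 1.7333
```

View pics/w1.png

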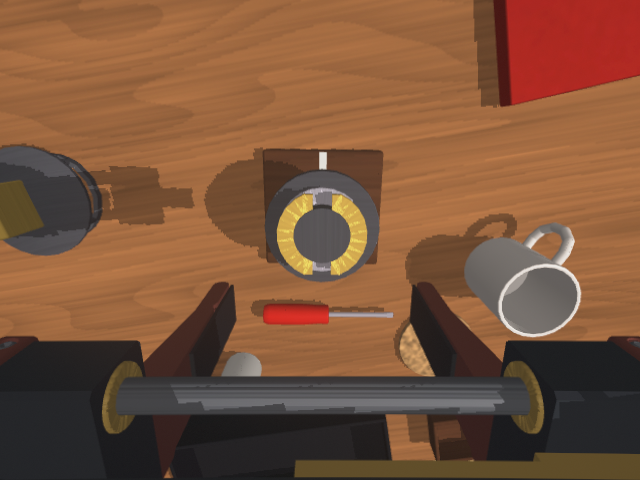

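The wrist view shows the lantern's collar centred at about (322,233), with its entry gaps at (322,200) and (322,268) and the near mark at (323,160). The fin is partly in view at the left edge.

```bash
python3 - <<'E'
from h import *
import pickle
o,W=pickle.load(open('w1.pkl','rb'));T=camera_params('top');S=camera_params('scene')
im=cv2.imread('pics/w1.png');hsv=cv2.cvtColor(im,cv2.COLOR_BGR2HSV)
m=cv2.inRange(hsv,(18,90,90),(35,255,255));m[:,:250]=0;m[:,390:]=0;m[:170]=0;m[290:]=0
n,l,st,ce=cv2.connectedComponentsWithStats(m);print([(st[i],ce[i]) for i in range(1,n) if st[i,4]>50])
pts=cv2.findNonZero(m);hull=cv2.convexHull(pts)[:,0].astype(float)
# hull rays onto plane z, fit circle; choose z where radius=38
for z in (115,120,125,130):
    P=np.array([onz(W,u,z)[:2] for u in hull])
    A=np.c_[2*P,np.ones(len(P))];s=np.linalg.lstsq(A,(P**2).sum(1),rcond=None)[0]
    rad=np.sqrt(s[2]+s[:2]@s[:2]);print(z,s[:2].round(1),rad.round(2))
c=(322,233.5)
for z in (120,125): print('T',onz(T,(252.4,245.5),z),'S',onz(S,(392.9,215.7),z))
# gap yaw via blob centroids
bl=[ce[i] for i in range(1,n) if st[i,4]>200]
a,b=[onz(W,u,122) for u in bl[:2]];d=a-b;print('perp yaw',np.degrees(np.arctan2(d[1],d[0]))-90)
mk=cv2.inRange(hsv,(0,0,180),(180,60,255))[148:172,310:335];ys,xs=np.nonzero(mk);u=(xs.mean()+310,ys.mean()+148)
a=onz(W,u,22);b=onz(S,(387.6,256.7),22);d=b-a;print('marks',u,a,b,np.degrees(np.arctan2(d[1],d[0])))
E
```

```text
[(array([ 276,  193,   37,   82, 1598], dtype=int32), array([293.74593242, 233.30600751])), (array([ 330,  194,   37,   82, 1580], dtype=int32), array([349.30696203, 233.66898734]))]
115 [550.  183.9] 39.15
120 [548.6 184.1] 38.49
125 [547.1 184.4] 37.83
130 [545.7 184.7] 37.16
T [546.78957261 182.74181283 120.        ] S [549.21615162 185.21454205 120.        ]
T [546.08176558 182.01686182 125.        ] S [552.51632989 184.09656395 125.        ]
perp yaw -189.71102285560596
marks (np.float64(322.4186046511628), np.float64(159.86046511627907)) [494.34827196 193.72674367  22.        ] [603.30997016 174.133736    22.        ] -10.193736838304714
```

Call:
step_arm --series '[[1,[0.2,-10,1],[0,0,-2]],[1,[0.4,-20,2],[0,0,-5]],[1,[0.6,-30,3],[0,0,-7.4]],[1,[0.6,-30.2,3],[0,0,-7.4]],[1,[0.6,-30.2,3],[0,0,-7.4]],[1,[0.6,-30.2,3],[0,0,-7.4]],[1,[0.6,-30.2,3],[0,0,-7.4]],[1,[0.6,-30.2,3],[0,0,-7.4]],[1,[0.6,-30.2,3],[0,0,-7.4]],[1,[0.6,-30.2,3],[0,0,-7.4]]]'

```text
time_s: 2.57
eef_pos: [490.7, -110.3, 300.0]
eef_rot: [-0.001, 0.017, 1.0, -0.0]
ft_force: [-0.1, 1.0, -1.3]
opening: 1.001
```

```bash
python3 - <<'E'
from h import *
import pickle
o=get_obs();W=camera_params('wrist');im=snapshot('wrist')
cv2.imwrite('pics/w2.png',im[...,::-1]);pickle.dump((o,W),open('w2.pkl','wb'))
plan([490,-111,300],178)
hsv=cv2.cvtColor(im,cv2.COLOR_RGB2HSV);m=cv2.inRange(hsv,(15,80,70),(36,255,255))
n,l,st,ce=cv2.connectedComponentsWithStats(m);print([(st[i],ce[i]) for i in range(1,n) if st[i,4]>80])
E
```

```text
plan [ 0.1  -0.17  0.  ] [-0.03 -0.06  0.19] j7 1.73 at [ 491.1 -109.4  300. ] t 2.6167
[(array([ 308,  191,   23,   66, 1108], dtype=int32), array([319.22382671, 223.60740072])), (array([ 102,  361,   40,   73, 1345], dtype=int32), array([117.17472119, 397.60520446])), (array([ 504,  361,   40,   73, 1340], dtype=int32), array([527.94776119, 397.56343284])), (array([ 294,  453,  346,   27, 6749], dtype=int32), array([484.16417247, 467.43962068]))]
```

View pics/w2.png

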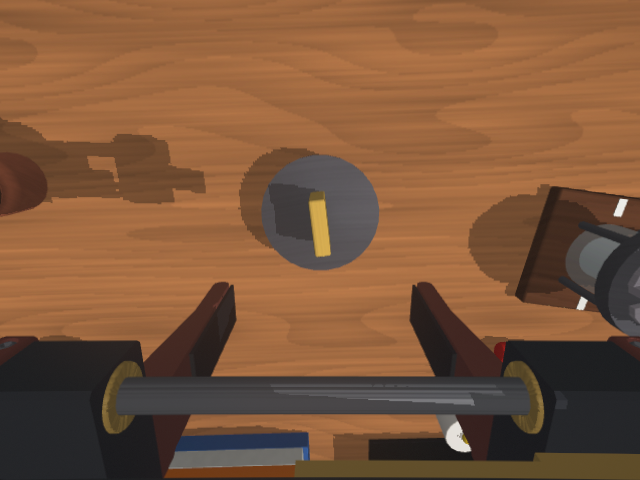

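The wrist view shows the fin's top face running from (317,200) to (323,256). The hood's roof is centred at (320,212), and both lantern marks show at (620,208) and (583,303).

```bash
python3 - <<'E'
from h import *
import pickle
o,W=pickle.load(open('w2.pkl','rb'))
im=cv2.imread('pics/w2.png');hsv=cv2.cvtColor(im,cv2.COLOR_BGR2HSV)
print(hsv[194:200:2,316],hsv[225,320])
m=cv2.inRange(hsv,(15,80,150),(36,255,255));m[:,:290]=0;m[:,350:]=0;m[:185]=0;m[270:]=0
k=max(cv2.findContours(m,0,1)[0],key=cv2.contourArea);r=cv2.minAreaRect(k);B=cv2.boxPoints(r);print(r)
P=np.array([onz(W,u,95)for u in B]);print(P.round(1),'c',P.mean(0))
e=[P[(i+1)%4]-P[i] for i in range(4)]
for v in e[:2]: print(np.linalg.norm(v),np.degrees(np.arctan2(v[1],v[0])))
a,b=onz(W,(620.5,207.5),22),onz(W,(582.5,303),22);d=b-a;print('marks',(a+b)/2,np.linalg.norm(d),np.degrees(np.arctan2(d[1],d[0])))
# roof ellipse
g=cv2.inRange(hsv,(0,0,0),(180,90,130));g[:,:255]=0;g[:,385:]=0;g[:150]=0;g[280:]=0
h=onz(W,(320.5,212.5),38);print('roof',h)
E
```

```text
[[ 20 146 108]
 [ 20 145 109]
 [ 20 144 108]] [ 21 158 214]
((319.800048828125, 227.9000244140625), (56.559837341308594, 15.752410888671875), 82.87498474121094)
[[ 463.  -120.6   95. ]
 [ 461.8 -108.    95. ]
 [ 509.9 -103.6   95. ]
 [ 511.2 -116.8   95. ]] c [ 486.47271385 -112.25184426   95.        ]
12.725906306190694 95.30063840911788
48.312589181708994 5.234579709406096
marks [547.32010849 180.99869918  22.        ] 107.62256161633786 -9.92019216987581
roof [ 485.59386242 -112.05409857   38.        ]
```

```bash
python3 - <<'E'
from h import *
plan([486.3,-112.1,136],185.2)
E
```

```text
plan [ 0.45 -0.28 16.4 ] [-0.02 -0.06 -7.01] j7 1.73 at [ 491.1 -109.4  300. ] t 2.6167
```

Call:
step_arm --series '[[1,[0.45,-0.28,3],[0,0,-7]],[1,[0.45,-0.28,6],[0,0,-7]],[1,[0.45,-0.28,9],[0,0,-7]],[1,[0.45,-0.28,12],[0,0,-7]],[1,[0.45,-0.28,14],[0,0,-7]],[1,[0.45,-0.28,15.5],[0,0,-7]],[1,[0.45,-0.28,16.4],[0,0,-7]],[1,[0.45,-0.28,16.4],[0,0,-7]],[1,[0.45,-0.28,16.4],[0,0,-7]]]'

```text
time_s: 3.37
eef_pos: [486.8, -110.9, 136.1]
eef_rot: [-0.001, -0.046, 0.999, 0.0]
ft_force: [-0.1, -0.2, -0.1]
opening: 0.999
```

```bash
python3 - <<'E'
from h import *
plan([486.3,-112.1,136],185.2)
E
```

```text
plan [ 0.06 -0.12  0.01] [ 0.01 -0.08  0.11] j7 1.98 at [ 486.8 -110.9  136.1] t 3.3667
```

Close now, with a moderate grip.

Call:
step_arm --series '[[0.5,[0.06,-0.12,0],[0,0,0]],[0.3,[0.06,-0.12,0],[0,0,0]],[0.1,[0.06,-0.12,0],[0,0,0]],[0,[0.06,-0.12,0],[0,0,0]],[0,[0.06,-0.12,0],[0,0,0]],[0,[0.06,-0.12,0],[0,0,0]],[0,[0.06,-0.12,0],[0,0,0]],[0,[0.06,-0.12,0],[0,0,0]],[0,[0.06,-0.12,0],[0,0,0]],[0,[0.06,-0.12,0],[0,0,0]]]' --force 25

```text
time_s: 4.2
eef_pos: [486.3, -112.1, 136.1]
eef_rot: [-0.001, -0.046, 0.999, 0.0]
ft_force: [0.3, 0.9, 0.7]
opening: 0.283
```

```bash
python3 - <<'E'
from h import *
o=get_obs();print(o['opening'],o['ft_force'],o['moment'])
plan([486.3,-112.1,316],185.2)
E
```

```text
0.28323341015212844 [0.34588894 0.92207423 0.72036581] [0.00077204 0.0015167  0.04329861]
plan [  0.03   0.   -17.99] [ 0.01 -0.08  0.11] j7 1.99 at [ 486.3 -112.1  136.1] t 4.2
```

Call:
step_arm --series '[[0,[0,0,0],[0,0,0]],[0,[0,0,0],[0,0,0]],[0,[0,0,0],[0,0,0]],[0,[0,0,0],[0,0,0]],[0,[0,0,0],[0,0,0]],[0,[0,0,0],[0,0,0]],[0,[0,0,0],[0,0,0]]]'

```text
time_s: 4.78
eef_pos: [486.3, -112.2, 136.1]
eef_rot: [-0.001, -0.046, 0.999, -0.0]
ft_force: [-0.1, -1.2, -0.7]
opening: 0.159
```

```bash
python3 - <<'E'
from h import *
o=get_obs();print(o['opening'],o['ft_force'],o['moment'])
plan([486.3,-112.1,316],185.2)
E
```

```text
0.1586320155738294 [-0.08043581 -1.18064689 -0.74434653] [-0.17886706 -0.01823112  0.02541297]
plan [ 2.000e-02  1.000e-02 -1.799e+01] [-0.   -0.08  0.1 ] j7 1.99 at [ 486.3 -112.2  136.1] t 4.7833
```

Call:
step_arm --series '[[0,[0,0,-1],[0,0,0]],[0,[0,0,-3],[0,0,0]],[0,[0,0,-6],[0,0,0]],[0,[0,0,-9],[0,0,0]],[0,[0,0,-12],[0,0,0]],[0,[0,0,-15],[0,0,0]],[0,[0,0,-17],[0,0,0]],[0,[0,0,-17],[0,0,0]],[0,[0,0,-17],[0,0,0]]]'

```text
time_s: 5.53
eef_pos: [486.5, -112.0, 306.7]
eef_rot: [0.0, -0.046, 0.999, 0.0]
ft_force: [0.2, 0.7, -4.7]
opening: 0.157
```

```bash
python3 - <<'E'
from h import *
o=get_obs();print(o['opening'],o['ft_force'],o['moment'])
plan([547.4,184,306],170.2)
import pickle
im=snapshot('wrist');cv2.imwrite('pics/w3.png',im[...,::-1])
E
```

```text
0.15703259456125923 [ 0.2317954   0.73239882 -4.6679141 ] [0.06236402 0.00391056 0.04254308]
plan [-8.81 28.91  0.09] [ 0.02  0.02 15.12] j7 1.86 at [ 486.5 -112.   306.7] t 5.5333
```

View pics/w3.png

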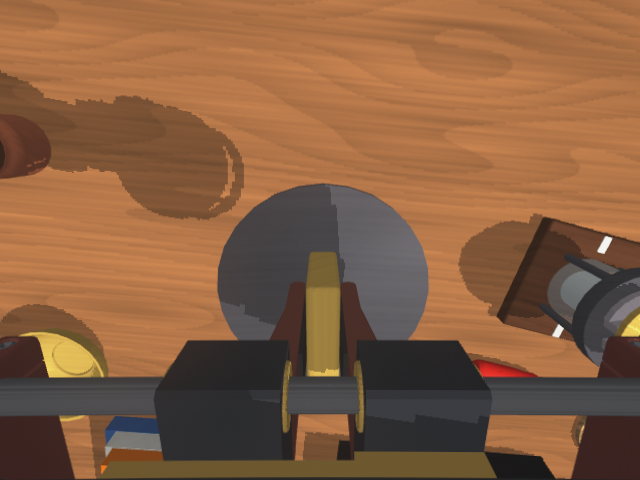

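The hood is held. The near end of the fin's top is at (322,252) and the near edge of the roof at (322,184), with the roof spanning x 218 to 429.

```bash
python3 - <<'E'
from h import *
o=get_obs();W=camera_params('wrist');Rt=rot(o['eef_rot']);p=o['eef_pos']
zg=p[2]-64
f=lambda u,z:(Rt.T@(onz(W,u,z)-p)).round(1)
print('fin end (expect 25,0)',f((322.5,252.5),zg+23));print('roof near (58,0)',f((322.5,184),zg-34))
print('roof sides',f((218,281),zg-34),f((429,281),zg-34))
E
```

```text
fin end (expect 25,0) [39.4  0.2 41.1]
roof near (58,0) [55.9  0.2 98.1]
roof sides [  3.5 -56.4  98. ] [ 3.5 57.9 98. ]
```

Call:
step_arm --series '[[0,[-2,6,0],[0,0,3]],[0,[-3.5,12,0],[0,0,6]],[0,[-5.5,18,0],[0,0,9]],[0,[-7.3,24,0],[0,0,12]],[0,[-8.8,28.9,0],[0,0,15.1]],[0,[-8.8,28.9,0],[0,0,15.1]],[0,[-8.8,28.9,0],[0,0,15.1]],[0,[-8.8,28.9,0],[0,0,15.1]],[0,[-8.8,28.9,0],[0,0,15.1]],[0,[-8.8,28.9,0],[0,0,15.1]]]'

```text
time_s: 6.42
eef_pos: [545.5, 184.1, 302.9]
eef_rot: [-0.003, 0.084, 0.996, -0.001]
ft_force: [-0.5, -1.0, -3.3]
opening: 0.159
```

```bash
python3 - <<'E'
from h import *
o=get_obs();print(o['opening'],o['ft_force'],o['moment'])
plan([547.4,184,306],170.2)
a=snapshot('top')[190:320,180:340,::-1];b=snapshot('scene')[130:290,320:480,::-1]
cv2.imwrite('pics/z2.png',np.hstack([cv2.resize(a,(400,325)),cv2.resize(b,(325,325))]))
E
```

```text
0.15904455358847888 [-0.47045009 -1.01035416 -3.29962288] [-0.10614627 -0.03079784  0.00117825]
plan [-0.18  0.02 -0.31] [-0.19 -0.34  0.12] j7 1.06 at [545.5 184.1 302.9] t 6.4167
```

View pics/z2.png

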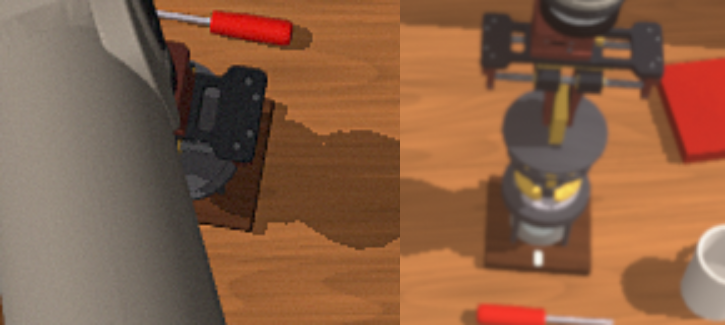

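The scene crop shows the hood upright above the collar; the arm hides much of it in the top view.

```bash
python3 - <<'E'
from h import *
plan([547.8,184.1,268],170.2)
E
```

```text
plan [-0.15  0.25  3.59] [-0.15 -0.26 -0.09] j7 1.06 at [546.  182.  303.9] t 6.5167
```

Call:
step_arm --series '[[0,[-0.15,0.25,1],[-0.1,-0.2,0]],[0,[-0.15,0.25,2],[-0.1,-0.2,0]],[0,[-0.15,0.25,3],[-0.1,-0.2,0]],[0,[-0.15,0.25,3.6],[-0.1,-0.2,0]],[0,[-0.15,0.25,3.6],[-0.1,-0.2,0]],[0,[-0.15,0.25,3.6],[-0.1,-0.2,0]]]'

```text
time_s: 7.02
eef_pos: [547.5, 183.9, 267.3]
eef_rot: [-0.001, 0.086, 0.996, -0.001]
ft_force: [-0.4, -0.3, -3.4]
opening: 0.159
```

```bash
python3 - <<'E'
from h import *
import time
plan([547.8,184.1,268],170.2)
o=get_obs();print(o['ft_force'],o['moment'])
im=snapshot('scene')[130:290,320:480,::-1]
a=cv2.resize(im,(480,480),interpolation=cv2.INTER_CUBIC)
cv2.imwrite('pics/z3.png',a)
E
```

```text
plan [-0.02  0.03 -0.07] [-0.09 -0.12 -0.11] j7 1.07 at [547.5 183.9 267.3] t 7.0167
[-0.40250165 -0.32357397 -3.39712496] [ 0.03190871 -0.0011116  -0.02410119]
```

View pics/z3.png

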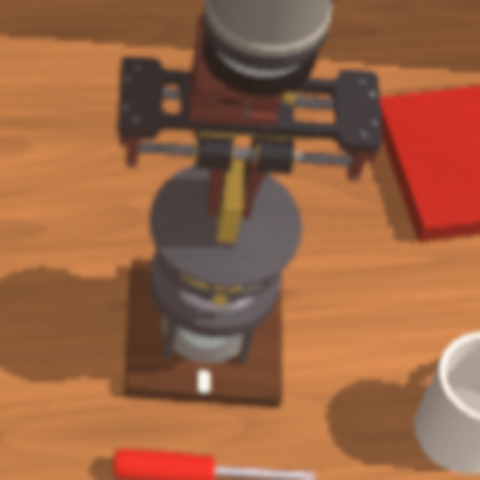

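The hood sits centred over the collar, with its far lug at (220,298) in the crop and lined up with the gap. I'll lower it slowly, reading the force as I go.

Call:
step_arm --series '[[0,[-0.02,0.03,0.1],[-0.1,-0.1,0]],[0,[-0.02,0.03,0.2],[-0.1,-0.1,0]],[0,[-0.02,0.03,0.3],[-0.1,-0.1,0]],[0,[-0.02,0.03,0.4],[-0.1,-0.1,0]],[0,[-0.02,0.03,0.5],[-0.1,-0.1,0]],[0,[-0.02,0.03,0.6],[-0.1,-0.1,0]],[0,[-0.02,0.03,0.6],[-0.1,-0.1,0]]]'

```text
time_s: 7.65
eef_pos: [548.0, 184.3, 261.7]
eef_rot: [0.0, 0.086, 0.996, 0.0]
ft_force: [-0.8, -0.0, -2.6]
opening: 0.157
```

Call:
step_arm --series '[[0,[0,0,0.1],[0,0,0]],[0,[0,0,0.2],[0,0,0]],[0,[0,0,0.3],[0,0,0]],[0,[0,0,0.3],[0,0,0]]]'

```text
time_s: 7.98
eef_pos: [547.9, 184.3, 258.4]
eef_rot: [0.0, 0.086, 0.996, 0.0]
ft_force: [-0.5, -0.4, -3.0]
opening: 0.162
```

Call:
step_arm --series '[[0,[0,0,0.1],[0,0,0]],[0,[0,0,0.2],[0,0,0]],[0,[0,0,0.3],[0,0,0]],[0,[0,0,0.3],[0,0,0]]]'

```text
time_s: 8.32
eef_pos: [547.8, 184.2, 255.1]
eef_rot: [-0.0, 0.086, 0.996, 0.0]
ft_force: [0.2, -0.0, -3.1]
opening: 0.16
```

Call:
step_arm --series '[[0,[0,0,0.1],[0,0,0]],[0,[0,0,0.2],[0,0,0]],[0,[0,0,0.2],[0,0,0]]]'

```text
time_s: 8.57
eef_pos: [547.6, 184.2, 252.9]
eef_rot: [-0.0, 0.086, 0.996, -0.0]
ft_force: [-0.2, -0.4, -2.7]
opening: 0.158
```

Call:
step_arm --series '[[0,[0,0,0.1],[0,0,0]],[0,[0,0,0.2],[0,0,0]],[0,[0,0,0.2],[0,0,0]]]'

```text
time_s: 8.82
eef_pos: [547.5, 184.2, 250.7]
eef_rot: [-0.0, 0.086, 0.996, -0.0]
ft_force: [-0.2, 0.0, -3.9]
opening: 0.157
```

Call:
step_arm --series '[[0,[0,0,0.1],[0,0,0]],[0,[0,0,0.2],[0,0,0]],[0,[0,0,0.2],[0,0,0]]]'

```text
time_s: 9.07
eef_pos: [547.4, 184.2, 248.4]
eef_rot: [-0.001, 0.086, 0.996, -0.0]
ft_force: [-0.3, 1.7, -2.9]
opening: 0.156
```

Call:
step_arm --series '[[0,[0,0,0.1],[0,0,0]],[0,[0,0,0.2],[0,0,0]],[0,[0,0,0.2],[0,0,0]]]'

```text
time_s: 9.32
eef_pos: [547.3, 184.1, 246.1]
eef_rot: [-0.001, 0.086, 0.996, -0.0]
ft_force: [-0.4, 0.3, -2.9]
opening: 0.154
```

Call:
step_arm --series '[[0,[0,0,0.1],[0,0,0]],[0,[0,0,0.1],[0,0,0]]]'

```text
time_s: 9.48
eef_pos: [547.2, 184.1, 245.0]
eef_rot: [-0.001, 0.086, 0.996, -0.0]
ft_force: [-0.8, -0.8, -3.1]
opening: 0.161
```

Call:
step_arm --series '[[0,[0,0,0.1],[0,0,0]],[0,[0,0,0.1],[0,0,0]]]'

```text
time_s: 9.65
eef_pos: [547.1, 184.1, 243.8]
eef_rot: [-0.001, 0.086, 0.996, -0.0]
ft_force: [0.8, -0.5, -2.9]
opening: 0.161
```

Call:
step_arm --series '[[0,[-0.05,0,0.1],[0,0,0]],[0,[-0.05,0,0.1],[0,0,0]]]'

```text
time_s: 9.82
eef_pos: [547.6, 183.9, 242.6]
eef_rot: [-0.001, 0.086, 0.996, -0.001]
ft_force: [0.0, -0.2, -3.2]
opening: 0.161
```

Call:
step_arm --series '[[0,[-0.02,0,0.1],[0,0,0]],[0,[-0.02,0,0.1],[0,0,0]]]'

```text
time_s: 9.98
eef_pos: [547.8, 183.9, 241.4]
eef_rot: [-0.001, 0.086, 0.996, -0.001]
ft_force: [0.4, 0.9, -3.0]
opening: 0.158
```

Call:
step_arm --series '[[0,[0,0,0.1],[0,0,0]],[0,[0,0,0.1],[0,0,0]]]'

```text
time_s: 10.15
eef_pos: [547.9, 183.9, 241.1]
eef_rot: [-0.001, 0.086, 0.996, -0.0]
ft_force: [-1.5, -0.2, 3.4]
opening: 0.156
```

Contact came at TCP z of about 241.2, which is hung: it is 16 mm or more below the lowest the rim could be, allowing for the lug height. I'll lift it slightly and start turning.

Call:
step_arm --series '[[0,[0,0,-0.1],[0,0,0]],[0,[0,0,-0.1],[0,0,3]],[0,[0,0,-0.1],[0,0,6]],[0,[0,0,-0.1],[0,0,9]],[0,[0,0,-0.1],[0,0,12]],[0,[0,0,-0.1],[0,0,12]]]'

```text
time_s: 10.65
eef_pos: [547.8, 183.9, 241.9]
eef_rot: [-0.001, 0.191, 0.982, -0.001]
ft_force: [-0.8, 0.3, -3.3]
opening: 0.154
```

```bash
cat >> h.py <<'E'
def st():
    o=get_obs();Rt=rot(o['eef_rot']);print('yaw past gap',round(170.2-np.degrees(np.arctan2(Rt[1,0],Rt[0,0]))%360,1),o['eef_pos'].round(1),o['ft_force'].round(1),o['moment'].round(3),'t',o['time_s'])
E
python3 -c "from h import *; st()"
```

```text
yaw past gap 12.2 [547.8 183.9 241.9] [-0.8  0.3 -3.3] [-0.019  0.008  0.004] t 10.65
```

Call:
step_arm --series '[[0,[0,0,0],[0,0,3]],[0,[0,0,0],[0,0,6]],[0,[0,0,0],[0,0,9]],[0,[0,0,0],[0,0,12]],[0,[0,0,0],[0,0,12]]]'

```text
time_s: 11.07
eef_pos: [547.8, 184.0, 241.8]
eef_rot: [-0.001, 0.292, 0.956, -0.001]
ft_force: [-0.0, 0.9, -3.0]
opening: 0.158
```

```bash
python3 -c "from h import *; st()"
```

```text
yaw past gap 24.2 [547.8 184.  241.8] [-0.   0.9 -3. ] [-0.023  0.01   0.001] t 11.0667
```

Call:
step_arm --series '[[0,[0,0,0],[0,0,2]],[0,[0,0,0],[0,0,4]],[0,[0,0,0],[0,0,6]],[0,[0,0,0],[0,0,8]],[0,[0,0,0],[0,0,8]]]'

```text
time_s: 11.48
eef_pos: [547.8, 184.1, 241.7]
eef_rot: [-0.001, 0.358, 0.934, -0.001]
ft_force: [0.0, 0.1, -2.9]
opening: 0.158
```

```bash
python3 -c "from h import *; st()"
```

```text
yaw past gap 32.1 [547.8 184.1 241.7] [ 0.   0.1 -2.9] [-0.021  0.005 -0.019] t 11.4833
```

Call:
step_arm --series '[[0,[0,0,0],[0,0,1.5]],[0,[0,0,0],[0,0,3]],[0,[0,0,0],[0,0,3]]]'

```text
time_s: 11.73
eef_pos: [547.7, 184.1, 241.7]
eef_rot: [-0.001, 0.382, 0.924, -0.001]
ft_force: [0.2, 0.3, -2.5]
opening: 0.158
```

```bash
python3 -c "from h import *; st()"
```

```text
yaw past gap 35.2 [547.7 184.1 241.7] [ 0.2  0.3 -2.5] [-0.026 -0.026  0.043] t 11.7333
```

Call:
step_arm --series '[[0,[0,0,0],[0,0,1.5]],[0,[0,0,0],[0,0,3]],[0,[0,0,0],[0,0,3]]]'

```text
time_s: 11.98
eef_pos: [547.8, 184.1, 241.7]
eef_rot: [-0.001, 0.407, 0.913, -0.001]
ft_force: [0.1, 0.1, -3.2]
opening: 0.157
```

```bash
python3 -c "from h import *; st()"
```

```text
yaw past gap 38.3 [547.8 184.1 241.7] [ 0.1  0.1 -3.2] [-0.059  0.009  0.004] t 11.9833
```

Call:
step_arm --series '[[0,[0,0,0],[0,0,1.5]],[0,[0,0,0],[0,0,3]],[0,[0,0,0],[0,0,3]]]'

```text
time_s: 12.23
eef_pos: [547.8, 184.2, 241.6]
eef_rot: [-0.001, 0.432, 0.902, -0.001]
ft_force: [-0.2, 0.5, -3.3]
opening: 0.161
```

```bash
python3 -c "from h import *; st()"
```

```text
yaw past gap 41.4 [547.8 184.2 241.6] [-0.2  0.5 -3.3] [-0.077  0.057  0.003] t 12.2333
```

Call:
step_arm --series '[[0,[0,0,0],[0,0,1.5]],[0,[0,0,0],[0,0,3]],[0,[0,0,0],[0,0,3]]]'

```text
time_s: 12.48
eef_pos: [547.7, 184.2, 241.6]
eef_rot: [-0.001, 0.456, 0.89, -0.001]
ft_force: [-0.3, 0.8, -2.9]
opening: 0.157
```

```bash
python3 -c "from h import *; st()"
```

```text
yaw past gap 44.5 [547.7 184.2 241.6] [-0.3  0.8 -2.9] [-0.072  0.027 -0.021] t 12.4833
```

Call:
step_arm --series '[[0,[0,0,0],[0,0,1.5]],[0,[0,0,0],[0,0,3]],[0,[0,0,0],[0,0,3]]]'

```text
time_s: 12.73
eef_pos: [547.7, 184.2, 241.6]
eef_rot: [-0.001, 0.48, 0.877, -0.001]
ft_force: [-0.9, 0.3, -3.0]
opening: 0.161
```

```bash
python3 -c "from h import *; st()"
```

```text
yaw past gap 47.6 [547.7 184.2 241.6] [-0.9  0.3 -3. ] [-0.039  0.045 -0.043] t 12.7333
```

Call:
step_arm --series '[[0,[0,0,0],[0,0,1.5]],[0,[0,0,0],[0,0,3]],[0,[0,0,0],[0,0,3]]]'

```text
time_s: 12.98
eef_pos: [547.7, 184.3, 241.6]
eef_rot: [-0.001, 0.504, 0.864, -0.001]
ft_force: [0.1, 0.1, -3.3]
opening: 0.157
```

```bash
python3 -c "from h import *; st()"
```

```text
yaw past gap 50.7 [547.7 184.3 241.6] [ 0.1  0.1 -3.3] [-0.05   0.02  -0.009] t 12.9833
```

Call:
step_arm --series '[[0,[0,0,0],[0,0,1.5]],[0,[0,0,0],[0,0,3]],[0,[0,0,0],[0,0,3]]]'

```text
time_s: 13.23
eef_pos: [547.7, 184.3, 241.6]
eef_rot: [-0.001, 0.527, 0.85, -0.001]
ft_force: [0.3, 0.3, -3.7]
opening: 0.155
```

```bash
python3 -c "from h import *; st()"
```

```text
yaw past gap 53.8 [547.7 184.3 241.6] [ 0.3  0.3 -3.7] [-0.054  0.067  0.036] t 13.2333
```

Call:
step_arm --series '[[0,[0,0,0],[0,0,1.5]],[0,[0,0,0],[0,0,3]],[0,[0,0,0],[0,0,3]]]'

```text
time_s: 13.48
eef_pos: [547.7, 184.3, 241.5]
eef_rot: [-0.001, 0.55, 0.835, -0.001]
ft_force: [-0.9, 0.5, -3.6]
opening: 0.161
```

```bash
python3 -c "from h import *; st()"
```

```text
yaw past gap 56.9 [547.7 184.3 241.5] [-0.9  0.5 -3.6] [-0.002  0.012  0.039] t 13.4833
```

Call:
step_arm --series '[[0,[0,0,0],[0,0,1.5]],[0,[0,0,0],[0,0,3]],[0,[0,0,0],[0,0,3]]]'

```text
time_s: 13.73
eef_pos: [547.7, 184.4, 241.5]
eef_rot: [-0.001, 0.573, 0.82, -0.001]
ft_force: [0.3, -0.2, -3.3]
opening: 0.157
```

```bash
python3 -c "from h import *; st()"
```

```text
yaw past gap 60.1 [547.7 184.4 241.5] [ 0.3 -0.2 -3.3] [-0.084  0.02   0.046] t 13.7333
```

Call:
step_arm --series '[[0,[0,0,-0.03],[0,0,1.5]],[0,[0,0,-0.03],[0,0,3]],[0,[0,0,-0.03],[0,0,3]]]'

```text
time_s: 13.98
eef_pos: [547.7, 184.4, 241.8]
eef_rot: [-0.0, 0.594, 0.804, -0.001]
ft_force: [0.2, 0.1, -3.6]
opening: 0.156
```

```bash
python3 -c "from h import *; st()"
```

```text
yaw past gap 63.1 [547.7 184.4 241.8] [ 0.2  0.1 -3.6] [-0.063  0.036  0.043] t 13.9833
```

Call:
step_arm --series '[[0,[0,0,0],[0,0,1.5]],[0,[0,0,0],[0,0,3]],[0,[0,0,0],[0,0,3]]]'

```text
time_s: 14.23
eef_pos: [547.7, 184.4, 241.8]
eef_rot: [-0.0, 0.616, 0.788, -0.001]
ft_force: [-0.4, -0.6, -3.3]
opening: 0.157
```

```bash
python3 -c "from h import *; st()"
```

```text
yaw past gap 66.2 [547.7 184.4 241.8] [-0.4 -0.6 -3.3] [-0.033  0.071 -0.037] t 14.2333
```

Call:
step_arm --series '[[0,[0,0,0],[0,0,1.5]],[0,[0,0,0],[0,0,3]],[0,[0,0,0],[0,0,3]]]'

```text
time_s: 14.48
eef_pos: [548.1, 184.5, 241.9]
eef_rot: [0.0, 0.637, 0.771, -0.001]
ft_force: [1.3, 0.4, -3.3]
opening: 0.161
```

```bash
python3 -c "from h import *; st()"
```

```text
yaw past gap 69.3 [548.1 184.5 241.9] [ 1.3  0.4 -3.3] [-0.032 -0.422  0.294] t 14.4833
```

Call:
step_arm --series '[[0,[0,0,0],[0,0,1.5]],[0,[0,0,0],[0,0,3]],[0,[0,0,0],[0,0,3]]]'

```text
time_s: 14.73
eef_pos: [548.0, 184.7, 241.9]
eef_rot: [0.0, 0.657, 0.754, -0.001]
ft_force: [0.6, -0.2, -2.2]
opening: 0.163
```

```bash
python3 -c "from h import *; st()"
```

```text
yaw past gap 72.4 [548.  184.7 241.9] [ 0.6 -0.2 -2.2] [0.01  0.025 0.693] t 14.7333
```

The stop is felt: mz rose to 0.29 and then 0.69 N m at 69 to 72 degrees. I'll back off.

Call:
step_arm --series '[[0,[0,0,0],[0,0,-2]],[0,[0,0,0],[0,0,-4]],[0,[0,0,0],[0,0,-4]]]'

```text
time_s: 14.98
eef_pos: [547.9, 184.6, 241.9]
eef_rot: [-0.0, 0.63, 0.776, -0.001]
ft_force: [-0.7, -0.5, -3.5]
opening: 0.16
```

```bash
python3 -c "from h import *; st()"
```

```text
yaw past gap 68.4 [547.9 184.6 241.9] [-0.7 -0.5 -3.5] [-0.052  0.018 -0.044] t 14.9833
```

Call:
step_arm --series '[[0,[0,0,0.05],[0,0,0]],[0,[0,0,0.1],[0,0,0]],[0,[0,0,0.1],[0,0,0]]]'

```text
time_s: 15.23
eef_pos: [547.8, 184.5, 240.7]
eef_rot: [-0.0, 0.631, 0.776, -0.001]
ft_force: [-0.6, 0.2, -3.0]
opening: 0.163
```

```bash
python3 -c "from h import *; st()"
```

```text
yaw past gap 68.4 [547.8 184.5 240.7] [-0.6  0.2 -3. ] [-0.044  0.043 -0.   ] t 15.2333
```

Call:
step_arm --series '[[0,[0,0,0.05],[0,0,0]],[0,[0,0,0.1],[0,0,0]],[0,[0,0,0.1],[0,0,0]]]'

```text
time_s: 15.48
eef_pos: [547.8, 184.5, 239.6]
eef_rot: [-0.0, 0.631, 0.776, -0.001]
ft_force: [0.2, 0.4, -3.2]
opening: 0.155
```

```bash
python3 -c "from h import *; st()"
```

```text
yaw past gap 68.4 [547.8 184.5 239.6] [ 0.2  0.4 -3.2] [-0.041 -0.034 -0.001] t 15.4833
```

Call:
step_arm --series '[[0,[0,0,0.05],[0,0,0]],[0,[0,0,0.1],[0,0,0]],[0,[0,0,0.1],[0,0,0]]]'

```text
time_s: 15.73
eef_pos: [547.8, 184.5, 238.6]
eef_rot: [-0.0, 0.631, 0.776, -0.001]
ft_force: [-0.5, 0.1, -3.6]
opening: 0.158
```

```bash
python3 -c "from h import *; st()"
```

```text
yaw past gap 68.4 [547.8 184.5 238.6] [-0.5  0.1 -3.6] [ 0.027 -0.049  0.003] t 15.7333
```

It is going down into the notch freely, so I'll carry on toward about 235.2.

Call:
step_arm --series '[[0,[0,0,0.1],[0,0,0]],[0,[0,0,0.2],[0,0,0]],[0,[0,0,0.2],[0,0,0]]]'

```text
time_s: 15.98
eef_pos: [547.7, 184.6, 236.3]
eef_rot: [-0.0, 0.631, 0.776, -0.001]
ft_force: [0.5, 0.3, -3.4]
opening: 0.157
```

Call:
step_arm --series '[[0,[0,0,0.05],[0,0,0]],[0,[0,0,0.1],[0,0,0]],[0,[0,0,0.1],[0,0,0]]]'

```text
time_s: 16.23
eef_pos: [547.8, 184.5, 235.4]
eef_rot: [-0.0, 0.631, 0.776, -0.001]
ft_force: [0.4, -0.2, -1.9]
opening: 0.156
```

```bash
python3 -c "from h import *; st()"
```

```text
yaw past gap 68.4 [547.8 184.5 235.4] [ 0.4 -0.2 -1.9] [-0.017  0.036  0.02 ] t 16.2333
```

Call:
step_arm --series '[[0,[0,0,0.04],[0,0,0]],[0,[0,0,0.04],[0,0,0]],[0,[0,0,0.04],[0,0,0]]]'

```text
time_s: 16.48
eef_pos: [547.8, 184.5, 235.3]
eef_rot: [-0.0, 0.631, 0.776, -0.001]
ft_force: [-1.2, -1.4, 2.2]
opening: 0.157
```

```bash
python3 -c "from h import *; st()"
```

```text
yaw past gap 68.4 [547.8 184.5 235.3] [-1.2 -1.4  2.2] [-0.058  0.385  0.105] t 16.4833
```

Seating contact came at 235.3, which is 5.9 mm below hung and matches home. Release.

Call:
step_arm --series '[[0.2,[0,0,0],[0,0,0]],[0.3,[0,0,0],[0,0,0]],[0.5,[0,0,0],[0,0,0]],[0.7,[0,0,0],[0,0,0]],[0.7,[0,0,0],[0,0,0]],[0.7,[0,0,0],[0,0,0]],[0.7,[0,0,0],[0,0,0]],[0.7,[0,0,0],[0,0,0]]]'

```text
time_s: 17.15
eef_pos: [547.8, 184.5, 235.3]
eef_rot: [-0.0, 0.631, 0.776, -0.001]
ft_force: [-0.6, 0.1, 0.6]
opening: 0.682
```

Call:
step_arm --series '[[0.7,[0,0,-1],[0,0,0]],[0.7,[0,0,-3],[0,0,0]],[0.7,[0,0,-6],[0,0,0]],[0.7,[0,0,-9],[0,0,0]],[0.7,[0,0,-12],[0,0,0]],[0.7,[0,0,-12],[0,0,0]],[0.7,[0,0,-12],[0,0,0]]]'

```text
time_s: 17.73
eef_pos: [548.9, 184.7, 357.8]
eef_rot: [0.0, 0.631, 0.776, 0.001]
ft_force: [-0.1, -0.5, -0.3]
opening: 0.696
```

```bash
python3 - <<'E'
from h import *
st();im=snapshot('wrist')[...,::-1];s=snapshot('scene')[150:290,320:460,::-1]
cv2.imwrite('pics/z4.png',np.hstack([cv2.resize(im,(480,360)),cv2.resize(s,(320,360))]))
E
```

```text
yaw past gap 68.5 [548.9 184.7 357.8] [-0.1 -0.5 -0.3] [-0.117  0.055  0.005] t 17.7333
```

View pics/z4.png

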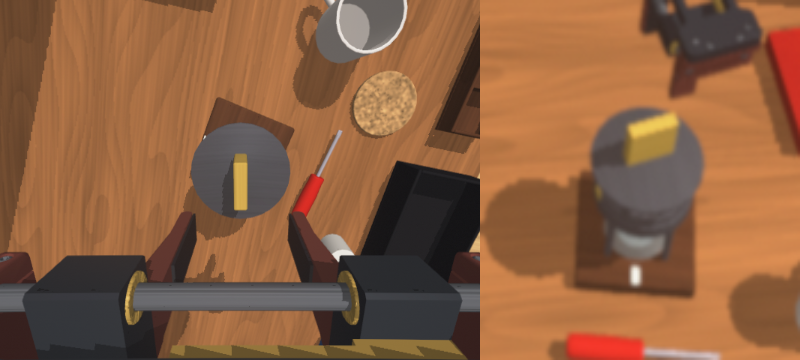

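The picture shows the hood level on the lantern and the fin free at (240,180). The bystanders look undisturbed.

```bash
python3 -c "
from rig import *
print(sign_off())"
```

```text
the job is handed in; nothing more can be done
None
```

The hood is back on the lantern, locked home and let go, and I handed the job in at about 18 s of the 72 s allowed. `sign_off` gives no verdict, so these are my own checks.

- **Hanging:** The lugs went down through the gaps without touching. They landed on the ledge at TCP z of about 241.2 mm.
- **Turning and stop:** I turned it clockwise until I felt the stop, with the moment starting to rise at about 68–69° past the gap. I overshot a little before backing off. The moment peaked at 0.69 N m at 72°, roughly 11 N per lug by my estimate and the hardest twist I measured.
- **Seating:** Backed off to 68.4°, the hood dropped freely and touched the plate at 235.3 mm. That is 5.9 mm below hung, against a nominal 6 mm.
- **Last look:** After release and a 12 cm retreat, wrist forces were near zero. The final wrist and scene pictures show the hood level on the lantern, the gripper clear of it, and no bystander in view visibly moved. I didn't measure the hood's final height from the pictures.
- **Disagreements:** Before the grasp, the top and scene cameras disagreed by several mm on the fin's position and by about 8° on its angle. I used the close wrist views instead, and the lugs entering freely bore them out. A later wrist check suggested the hood sat about 2 mm off-centre in the grip. I left that uncorrected because it was within the clearances.

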